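Clamp the wash tags in the jig

ROBOT

A 7-joint arm with a two-finger parallel gripper is mounted at the origin on a cart in front of the work surface, level with it; the furniture and walls round the work are solid. World frame = base frame: x ahead of the robot, y to its left, z up, the work surface at z = 0. Lengths are in m, angles in rad, forces in N, time in s.
With the tool pointing down it reaches from about 0.35 to 0.9 m from the base axis. Payload 8.1 kg.
Tool frame: the origin (TCP) lies at the very end of the fingers, on their centre line; the grasp point (between the pads) lies 19 mm behind it; z points along the fingers, y is the direction in which the jaws open and shut (so a half turn about z gives the same grasp; the last joint's range is limited). The gripper opens to 92 mm and grips with 3 to 60 N. Pads are 19 mm wide; open, the fingers measure 130 mm over their backs; the gripper's body (75 mm by 190 mm) begins 47 mm behind the grasp point.
Start: joints at [1.144, 0.434, 0.025, 1.573, -0.012, 1.134, -0.075], TCP at [0.199, -0.593, 0.227] pointing down, gripper open.
Joint ranges: [-2.62, 2.62], [-0.44, 2.09], [-1.27, 1.32], [0.08, 2.57], [-1.32, 4.46], [0.12, 2], [-2.74, 2.74]. Speed limits (rad/s): [2.22, 2.22, 3.01, 3.01, 3.14, 3.14, 3.14].

INTERFACE

Orientations are given as a rotation vector (axis times angle).
In Python, from cell import observe, get_image, sign_off gives the robot as it stands.
- The arm moves only by the tool arm_command, never from a script. Its argument "deltas" is a list of rows, each an object with "xyz": the shift along the tool's x, y, z in cm, a list of three; "turn": the turn about the tool's z in degrees; "jaw": the closure in counts, from 0 (fully open) to 255 (shut). A call has 1 to 5 rows; each row is the pose to reach, as a shift and turn from the pose measured when the call began, along the tool's axes at that moment; what a row does not reach only later rows make up. A row lasts 1/12 s, in which the tool goes at most 41.7 mm and 7.16 degrees, less where a joint would pass 70% of its speed; a pose out of reach is approached as far as the arm can. A call with a gripper value outside its range is refused whole. The fingers move at their own pace and stop on an object; "force" is the grip in N (left out, the last holds). Time passes only in rows, so rows that repeat a pose let the fingers close. It gives the time, the measured TCP pose, the force and the opening at its end, in the units of the state.
- observe(): the state, without advancing time (a new reading comes with each control period).
- get_image(name): name is "scene" or "top" or "wrist"; returns a dict with "frame" (400x640x3 uint8, red, green, blue), "depth" (400x640 float32, m along the optical axis (not along the pixel's ray), 0 where there is no reading), "camera_matrix" (3x3 intrinsics, pixels), "cam_to_world" (4x4, takes a point from camera to world coordinates). Camera axes: x right, y up, looking along -z (the intrinsics and any distortion apply to the point x, -y, -z); pixel columns grow to the right and rows downward; lengths in m; the calibration is good to about 2 mm. A picture is of the moment at which its call begins.
- sign_off(): hands the job in, once; it reports no verdict.
The state is a dict: "clock": time; "joints": joint angles; "dq": joint speeds; "joint_efforts": joint torques, N m; "position": TCP position; "ee_rot": TCP orientation; "force": force on the tool from outside, world axes, zero at the start; "ft_torque": the same for the moment, N m; "width": opening from 0.0 (shut) to 1.0 (fully open).
Only numpy, scipy, OpenCV 4.12 (cv2) and the standard library are available. Lean on these libraries where they do the work, as an engineer would, in place of code of your own. Each camera call takes 0.05 s, during which the arm holds its last target.

TASK

On the counter is a small plywood clamping jig with a bundle of wash tags lying in its channel, short of the stop. With the fingertips push the bundle along the channel until it sits flush against the stop, and only then push the toggle lever with the blue cross handle over past its centre so that it snaps down and clamps the bundle. Only push: do not lift the bundle, and leave the bottle, thread spool and tape measure where they stand.

Things in the scene. Friction and masses are not known exactly. Their poses are not given: they have to be found in the camera images.
- jig: Fixed jig; origin on the counter under its plywood plate (8 mm thick, x -95 to +122 mm), mid channel; z up. Channel along its x between aluminium rails (12 mm above the plate, inner faces y = -37.5 and +37.5 mm, x -92 to +92). Stop: aluminium bar, 20 mm above the plate, face at x = +105 mm; push the bundle towards +x. Toggle clamp on the +y side, nearer the robot, on an ear reaching y = +90 mm.
- tag_bundle: Banded bundle of kraft wash tags, 207 x 69 mm, 14 mm thick (16 at the band), about 0.1 kg, loose on the jig's plate, long axis (x) along the channel. Origin: centre of its underside; x as the jig's x. Its rear (-x) end overhangs the open end of the plate, free to push. Its front starts 30 to 60 mm short of the stop; flush, its origin is at about x = +1.5 mm in the jig's frame.
- toggle_lever (a joint): Lever angle, rad, about the jig's x axis. 0 = open, leaning away from the channel (to the jig's +y, towards the robot); grows as the handle is pushed over the channel (to -y). A spring drives it away from 1.02 rad: below, it falls back to 0; beyond, it snaps shut: about 1.95 on the bundle, 2.10 with nothing under the foot. About 7 N at the handle starts it, less nearer the centre.
- lever_bar (a point): Centre of the lever's blue cross handle: round bar 16 mm thick, 56 mm long, parallel to the jig's x axis, 104 mm from the pivot axis. Open: 0.13 m above the counter, about 52 mm beyond the pivot to the jig's +y. It rises to 0.149 m at the top of its arc and ends 0.066 m high over the far rail (jig's y = -46 mm) when clamped.
- lever_pivot (a point): Middle of the lever's pivot axis, at x = +86 mm, y = +56 mm, z = +45 mm in the jig's frame; the axis is parallel to the jig's x axis. The steel cheeks round it reach 54 mm above the counter.
- clamp_foot: Round black rubber swivel foot under the lever's arm, 18 mm across, 12 mm high, 56 mm from the pivot. Origin: centre of its underside. Shut, it presses on the bundle's top beside the stop, over the middle line of the channel, with about 5 N.
- drop_bottle: Bystander: brown dropper bottle, 32 mm across, 90 mm high, standing loose on the far side of the jig. Origin at the centre of its underside, z up.
- thread_spool: Bystander: red thread spool, 25 mm across, 40 mm high, standing loose on the far side of the jig. Origin at the centre of its underside, z up.
- tape_measure: Bystander: pink round tape measure, 56 x 51 x 21 mm, lying loose on the near side of the jig. Origin at the centre of its underside.
Not all that is in view belongs to the job. What is meant by the tag_bundle is not red or yellow, and is the larger of those in its own colour.

How it is judged:
On the way, in this order (a step that is already met when the one before it is completed fails the run):
1. the bundle is flush against the stop, the lever still open (x of tag_bundle in the frame of jig above -0.0025 m and value of joint toggle_lever below 0.6 rad), for 0.2 s.
2. the lever has snapped shut on the bundle (value of joint toggle_lever above 1.8 rad and contact force between clamp_foot and tag_bundle above 1.5 N), for 0.2 s.
At the end, for the whole second after the job is handed in: The bundle lies flat in the channel within 4 mm of the stop, at rest, and the lever is shut (1.8 to 2.03 rad) with its rubber foot pressing on the bundle with at least 1.5 N (all of step 2 and x of tag_bundle in the frame of jig above -0.0025 m and z of tag_bundle in the frame of jig below 0.011 m and angle between tag_bundle's own z axis and vertical below 0.05 rad and value of joint toggle_lever below 2.03 rad and linear speed of tag_bundle below 0.02 m/s); the robot touches nothing.
It fails at once if the bundle was lifted or tipped up (z of tag_bundle in the frame of jig above 0.018 m or angle between tag_bundle's own z axis and vertical above 0.15 rad).
It fails at once if the bottle was moved or knocked over (distance of drop_bottle from where it was at the start of the episode above 0.02 m or angle between drop_bottle's own z axis and vertical above 0.5 rad).
It fails at once if the thread spool was moved or knocked over (distance of thread_spool from where it was at the start of the episode above 0.02 m or angle between thread_spool's own z axis and vertical above 0.5 rad).
It fails at once if the tape measure was moved (distance of tape_measure from where it was at the start of the episode above 0.02 m).
It also fails if it takes over 42 s, if anything falls off the work surface, if the arm or the gripper's body presses on something with over 40 N, if the wrist force passes 120 N, or if a joint passes its speed limit or range.

## Working session

There is one attempt and no reset: what is moved stays moved. The work goes in short steps, Python scripts to look and compute and a tool call to move; the robot and the scene stay as the last step left them, time stands still between calls to the robot, and variables do not carry over. Pictures are saved under pics/ and viewed, and the job is handed in when it is done.

Besides the shell and the picture viewer there is one more tool, called after "Request:" in YAML: its name, and indented under it one key for each argument. arm_command: Moves the arm, as the interface text tells. Its arguments: {"type":"object","properties":{"deltas":{"type":"array","items":{"type":"object","properties":{"xyz":{"type":"array","items":{"type":"number"}},"turn":{"type":"number"},"jaw":{"type":"number"}}}},"force":{"type":"number"}},"required":["deltas"]}

```bash
mkdir -p pics
cat > h.py <<'E'
import numpy as np, cv2, json
from cell import observe, get_image, sign_off
def snap(n,tag):
    d=get_image(n); cv2.imwrite(f'pics/{tag}.png',d['frame'][:,:,::-1]); np.savez(f'pics/{tag}.npz',**d); return d
def load(tag): return np.load(f'pics/{tag}.npz')
def pt(d,u,v,dep=None):
    z=d['depth'][int(v),int(u)] if dep is None else dep
    K=d['camera_matrix']; p=np.array([(u-K[0,2])/K[0,0]*z,-(v-K[1,2])/K[1,1]*z,-z,1])
    return (d['cam_to_world']@p)[:3]
def atz(d,u,v,h):
    a=d['cam_to_world'][:3,3]; b=pt(d,u,v,1.0); r=b-a; return a+r*(h-a[2])/r[2]
E
python3 - <<'E'
from h import *
for n in ('scene','top'): 
    d=snap(n,n+'0'); print(n,d['camera_matrix'].tolist(),d['cam_to_world'].round(3).tolist())
print(observe())
E
```

```text
scene [[380.4372453704102, 0.0, 320.9015601143285], [0.0, 380.4372453704102, 201.32003747359883], [0.0, 0.0, 1.0]] [[0.878, 0.213, -0.429, 0.274], [-0.479, 0.357, -0.802, -0.706], [-0.017, 0.909, 0.416, 0.475], [0.0, 0.0, 0.0, 1.0]]
top [[503.91663373578564, 0.0, 321.4241652613327], [0.0, 503.91663373578564, 205.21935655820042], [0.0, 0.0, 1.0]] [[0.028, 0.992, -0.124, 0.495], [-0.999, 0.031, 0.02, -0.016], [0.024, 0.124, 0.992, 1.209], [0.0, 0.0, 0.0, 1.0]]
{'clock': 0.1, 'joints': array([ 1.14437398,  0.43513143,  0.02501094,  1.57397021, -0.01162309,
        1.13402089, -0.07508548]), 'dq': array([ 0.00059525, -0.00121984,  0.00060184, -0.00194521,  0.00052862,
       -0.00128743,  0.00196213]), 'joint_efforts': array([ 2.28251905e-03, -6.69136763e+01,  9.87587571e-01, -3.15149260e+01,
       -6.05366193e-02,  3.74226097e-02, -4.29685684e-06]), 'position': array([ 0.19866568, -0.59211391,  0.22605136]), 'ee_rot': array([-3.09920446e+00, -5.06071017e-01,  5.35973854e-04]), 'force': array([ 0.20945955, -0.558704  , -0.28204852]), 'ft_torque': array([-0.01302717, -0.01383029,  0.02901627]), 'width': 0.9994984587727886}
```

View pics/scene0.png

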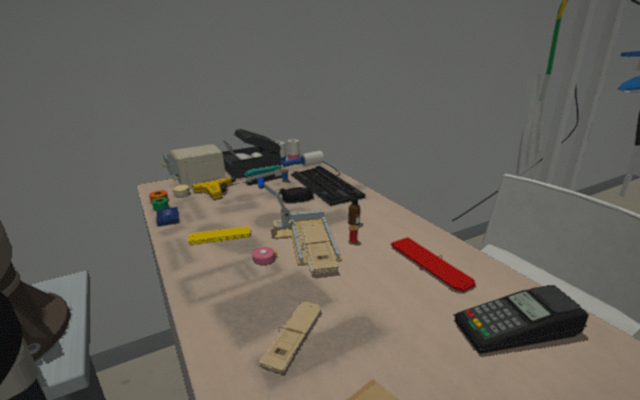

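View pics/top0.png

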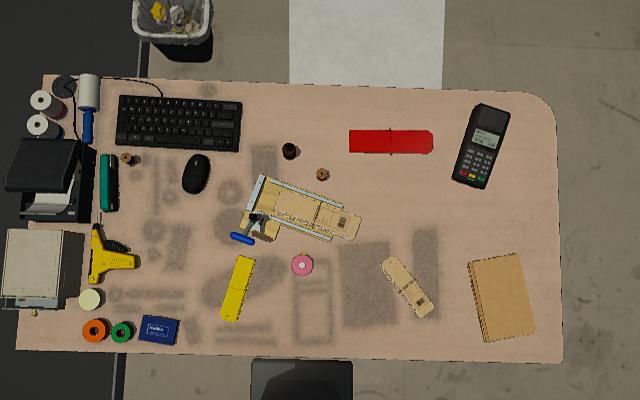

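Top view: the kraft bundle in the jig is at (315,208). Other things it could be confused with are the loose, smaller kraft bundle (408,287), the red one (391,141), the yellow one (238,288) and the kraft envelope/book (502,296). By the description it is the one in the jig. The bottle is at (290,151), the spool at (322,174), the tape at (302,265) and the blue lever at (242,238). I'll check this in a close crop.

Run:
```python
from h import *
d=load('top0'); c=d['frame'][135:285,220:380,::-1]
cv2.imwrite('pics/crop0.png',cv2.resize(c,None,fx=5,fy=4.0*1.0 if 0 else 5,interpolation=cv2.INTER_CUBIC)[:600] if 0 else cv2.resize(c,(640,600),interpolation=cv2.INTER_CUBIC))
```

```text
(no output)
```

View pics/crop0.png

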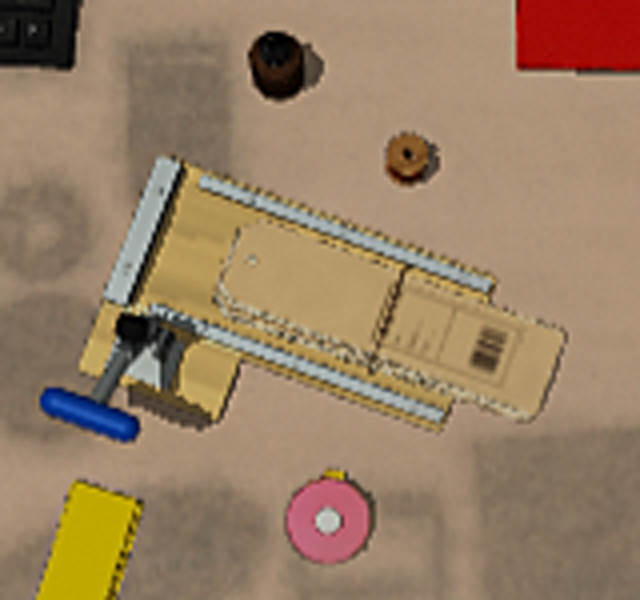

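Run:
```python
from h import *
d=load('top0')
def C(x,y,h): return atz(d,220+x/4,135+y/4,h)
P={'farrail_front':(203,183,.02),'farrail_rear':(493,286,.02),'nearrail_rear':(445,415,.02),'stop_face_far':(182,168,.028),'stop_face_near':(128,303,.028),
'bar_a':(48,398,.135),'bar_b':(133,430,.135),'bun_rear_far':(567,335,.022),'bun_rear_near':(543,412,.022),'bun_fr_far':(240,228,.022),'bun_fr_near':(220,290,.022),
'tape':(328,520,.02),'bottle':(276,50,.09),'spool':(407,153,.04)}
for k,(x,y,h) in P.items():
    print(k,C(x,y,h).round(4), 'depthpt',pt(d,220+x/4,135+y/4).round(3))
W={k:C(*v)[:2] for k,v in P.items()}
ax=W['farrail_front']-W['farrail_rear'];print(np.linalg.norm(ax),np.arctan2(*ax[::-1]))
ax2=W['bun_fr_far']-W['bun_rear_far'];print(np.linalg.norm(ax2),np.arctan2(*ax2[::-1]))
ax3=W['bar_a']-W['bar_b'];print(np.linalg.norm(ax3),np.arctan2(*ax3[::-1]))
s=W['stop_face_far']-W['stop_face_near'];print(np.arctan2(*s[::-1])+np.pi/2)
```

```text
farrail_front [0.6991 0.083  0.02  ] depthpt [0.699 0.083 0.021]
farrail_rear [ 0.6427 -0.0916  0.02  ] depthpt [ 0.644 -0.092  0.008]
nearrail_rear [ 0.5652 -0.0651  0.02  ] depthpt [ 0.566 -0.066  0.008]
stop_face_far [0.7064 0.0951 0.028 ] depthpt [0.708 0.096 0.02 ]
stop_face_near [0.6249 0.1234 0.028 ] depthpt [0.626 0.124 0.019]
bar_a [0.5611 0.1508 0.135 ] depthpt [0.561 0.15  0.139]
bar_b [0.5455 0.105  0.135 ] depthpt [0.545 0.105 0.137]
bun_rear_far [ 0.6146 -0.136   0.022 ] depthpt [ 0.617 -0.138 -0.001]
bun_rear_near [ 0.5685 -0.1227  0.022 ] depthpt [ 0.57  -0.124  0.003]
bun_fr_far [0.6724 0.0598 0.022 ] depthpt [0.673 0.06  0.018]
bun_fr_near [0.635  0.0702 0.022 ] depthpt [0.636 0.071 0.016]
tape [0.5017 0.0018 0.02  ] depthpt [0.502 0.002 0.025]
bottle [0.7648 0.039  0.09  ] depthpt [0.768 0.04  0.077]
spool [ 0.7175 -0.0378  0.04  ] depthpt [ 0.72  -0.038  0.027]
0.18349536353571683 1.2580423617663496
0.20419560567593784 1.283520337419442
0.0483272476826867 1.241860612146528
1.2371012404095403
```

The crop confirms it: a long kraft bundle in the channel, front edge short of the stop bar, rear overhanging. Jig origin ≈ (0.633, 0.009), x axis at ≈1.25 rad. The stop face measures x ≈ 105 mm and the blue bar agrees within 5 mm. Travel is about 42 mm.

```bash
cat >> h.py <<'E'
from scipy.spatial.transform import Rotation as R
TH=1.252; O=np.array([.6326,.0091]); EX=np.array([np.cos(TH),np.sin(TH)]); EY=np.array([-EX[1],EX[0]])
def tojig(p): return np.array([(p[:2]-O)@EX,(p[:2]-O)@EY,p[2]])
def plan(jx=None,jy=None,z=None):
    s=observe(); p=s['position']; M=R.from_rotvec(s['ee_rot']).as_matrix(); j=tojig(p)
    print('t',round(s['clock'],2),'tcp',p.round(4),'jig mm',(j*1e3).round(1),'F',s['force'].round(2),'w',round(s['width'],3))
    print('tool x in jig deg',round(np.degrees(np.arctan2(M[1,0],M[0,0])-TH),2),'zaxis',M[:,2].round(3))
    f=np.array([s['force'][:2]@EX,s['force'][:2]@EY]);print('F jig',f.round(2))
    if jx is not None:
        t=np.r_[O+jx*EX+jy*EY,z]; print('delta cm',(M.T@(t-p)*100).round(2),'joints',s['joints'].round(2))
E
python3 - <<'E'
from h import *
plan(-.18,0,.12)
E
```

```text
t 0.1 tcp [ 0.1987 -0.5921  0.2261] jig mm [-706.9  223.6  226.1] F [ 0.21 -0.56 -0.28] w 0.999
tool x in jig deg -53.19 zaxis [-0.001  0.001 -1.   ]
F jig [-0.46 -0.37]
delta cm [ 49.48 -28.77  10.64] joints [ 1.14  0.44  0.03  1.57 -0.01  1.13 -0.08]
```

Request:
arm_command:
  deltas:
    - {"xyz":[3.1,-1.8,0],"turn":-3.5,"jaw":145}
    - {"xyz":[6.2,-3.6,0],"turn":-7,"jaw":145}
    - {"xyz":[9.3,-5.4,0],"turn":-10.5,"jaw":145}
    - {"xyz":[12.4,-7.2,0],"turn":-14,"jaw":145}
    - {"xyz":[15.5,-9.0,0],"turn":-17.5,"jaw":145}

```text
clock: 0.52
position: [0.3176, -0.4559, 0.2259]
ee_rot: [-2.984, -0.976, 0.001]
force: [0.5, -0.5, -0.1]
width: 0.687
```

Run:
```python
from h import *
plan(-.18,0,.12)
```

```text
t 0.52 tcp [ 0.3176 -0.4559  0.2259] jig mm [-540.3  153.4  225.9] F [ 0.5  -0.51 -0.06] w 0.687
tool x in jig deg -35.52 zaxis [-0.001  0.002 -1.   ]
F jig [-0.33 -0.63]
delta cm [38.23 -8.43 10.61] joints [ 0.94  0.33 -0.1   1.74  0.04  1.08 -0.11]
```

Request:
arm_command:
  deltas:
    - {"xyz":[3.8,-0.8,1],"turn":-3.5,"jaw":145}
    - {"xyz":[7.6,-1.7,2],"turn":-7,"jaw":145}
    - {"xyz":[11.4,-2.5,3],"turn":-10.5,"jaw":145}
    - {"xyz":[15.2,-3.4,4],"turn":-14,"jaw":145}
    - {"xyz":[19,-4.2,5],"turn":-17.5,"jaw":145}

```text
clock: 0.93
position: [0.4467, -0.3079, 0.1754]
ee_rot: [-2.799, -1.422, 0.0]
force: [-1.0, 0.1, 0.1]
width: 0.433
```

Run:
```python
from h import *
plan(-.18,0,.08)
```

```text
t 0.93 tcp [ 0.4467 -0.3079  0.1754] jig mm [-359.3   77.1  175.4] F [-1.04  0.11  0.11] w 0.433
tool x in jig deg -17.86 zaxis [-0.001  0.002 -1.   ]
F jig [-0.22  1.03]
delta cm [19.43  1.86  9.55] joints [ 0.69  0.37 -0.24  1.82  0.1   0.96 -0.22]
```

Request:
arm_command:
  deltas:
    - {"xyz":[3.6,0.4,1],"turn":-3.5}
    - {"xyz":[7.2,0.8,3],"turn":-7}
    - {"xyz":[10.8,1.1,5],"turn":-10.5}
    - {"xyz":[14.4,1.4,7],"turn":-14}
    - {"xyz":[18,1.8,8.5],"turn":-17.9}

```text
schema error: expected keys xyz, turn, jaw
```

Run:
```python
from h import *
plan(-.18,0,.012)
snap('wrist','w1')
d=snap('top','top1'); c=d['frame'][135:285,220:380,::-1]
cv2.imwrite('pics/crop1.png',cv2.resize(c,(640,600),interpolation=cv2.INTER_CUBIC))
```

```text
t 0.93 tcp [ 0.4467 -0.3079  0.1754] jig mm [-359.3   77.1  175.4] F [-1.04  0.11  0.11] w 0.433
tool x in jig deg -17.86 zaxis [-0.001  0.002 -1.   ]
F jig [-0.22  1.03]
delta cm [19.42  1.88 16.35] joints [ 0.69  0.37 -0.24  1.82  0.1   0.96 -0.22]
```

View pics/w1.png

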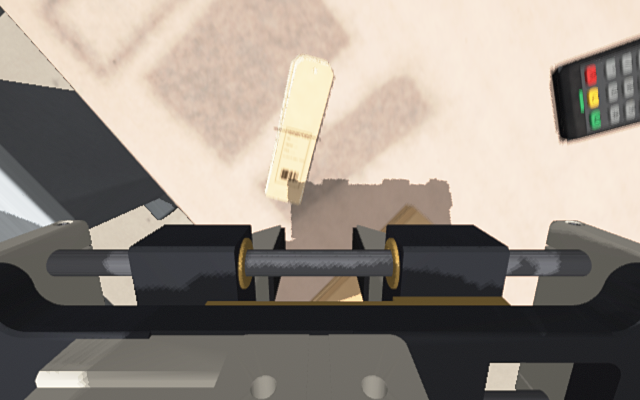

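View pics/crop1.png

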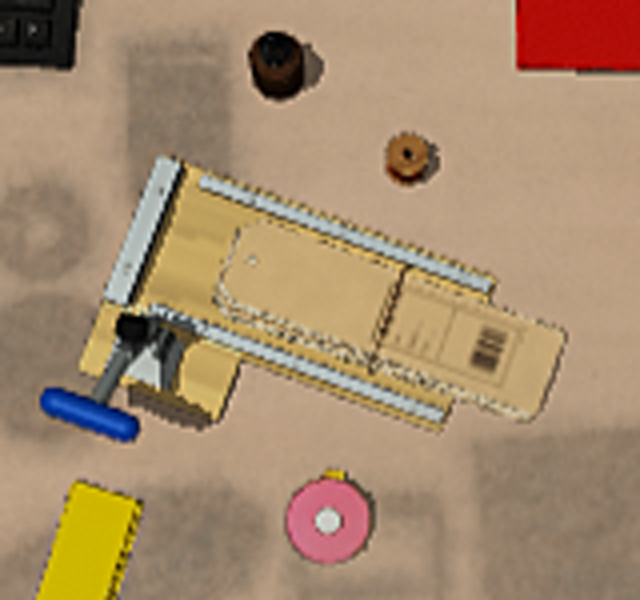

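The move was refused because the jaw key was missing, so nothing has changed. The wrist view shows the small loose kraft bundle at (300,130) and the open fingers at (260,255) and (375,255). The crop is the same as before.

Request:
arm_command:
  deltas:
    - {"xyz":[3.6,0.4,1],"turn":-3.5,"jaw":145}
    - {"xyz":[7.2,0.8,3],"turn":-7,"jaw":145}
    - {"xyz":[10.8,1.1,5],"turn":-10.5,"jaw":145}
    - {"xyz":[14.4,1.4,7],"turn":-14,"jaw":145}
    - {"xyz":[18,1.8,8.5],"turn":-17.9,"jaw":145}

```text
clock: 1.45
position: [0.5689, -0.1658, 0.0888]
ee_rot: [-2.53, -1.851, -0.003]
force: [0.4, -0.8, 0.6]
width: 0.431
```

Run:
```python
from h import *
plan(-.18,0,.012)
d=snap('top','top1'); c=d['frame'][135:285,220:380,::-1]
cv2.imwrite('pics/crop1b.png',cv2.resize(c,(640,600),interpolation=cv2.INTER_CUBIC))
```

```text
t 1.45 tcp [ 0.5689 -0.1658  0.0888] jig mm [-186.     5.7   88.8] F [ 0.44 -0.81  0.61] w 0.431
tool x in jig deg 0.65 zaxis [-0.002  0.006 -1.   ]
F jig [-0.63 -0.68]
delta cm [0.56 0.61 7.68] joints [ 0.42  0.55 -0.32  1.78  0.21  0.84 -0.3 ]
```

View pics/crop1b.png

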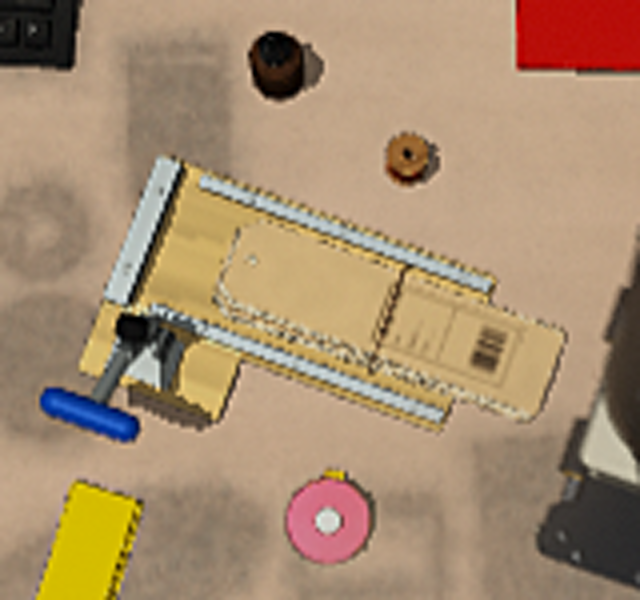

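The gripper is behind the bundle's rear end and clear of everything. Next I lower to bundle height and narrow the fingers.

Request:
arm_command:
  deltas:
    - {"xyz":[0.6,0.7,2.5],"turn":0.6,"jaw":190}
    - {"xyz":[0.6,0.7,5],"turn":0.6,"jaw":190}
    - {"xyz":[0.6,0.7,7.6],"turn":0.6,"jaw":190}
    - {"xyz":[0.6,0.7,7.6],"turn":0.6,"jaw":190}
    - {"xyz":[0.6,0.7,7.6],"turn":0.6,"jaw":190}

```text
clock: 1.92
position: [0.5801, -0.1523, 0.0096]
ee_rot: [-2.523, -1.851, -0.006]
force: [0.6, -0.4, 0.4]
width: 0.258
```

Run:
```python
from h import *
plan(-.1115,0,.012)
```

```text
t 1.92 tcp [ 0.5801 -0.1523  0.0096] jig mm [-169.7   -0.7    9.6] F [ 0.56 -0.41  0.36] w 0.258
tool x in jig deg 0.8 zaxis [-0.004  0.013 -1.   ]
F jig [-0.21 -0.66]
delta cm [ 5.82  0.01 -0.18] joints [ 0.37  0.67 -0.29  1.81  0.26  0.71 -0.36]
```

Request:
arm_command:
  deltas:
    - {"xyz":[0.4,0,-0.3],"turn":0.5,"jaw":190}
    - {"xyz":[0.9,0,-0.3],"turn":0.8,"jaw":190}
    - {"xyz":[1.4,0,-0.3],"turn":0.8,"jaw":190}
    - {"xyz":[1.9,0,-0.3],"turn":0.8,"jaw":190}
    - {"xyz":[2.4,0,-0.3],"turn":0.8,"jaw":190}

```text
clock: 2.33
position: [0.588, -0.129, 0.0139]
ee_rot: [-2.536, -1.834, -0.007]
force: [-0.4, -1.9, 2.2]
width: 0.252
```

Run:
```python
from h import *
plan(-.1115,0,.012)
```

```text
t 2.33 tcp [ 0.588  -0.129   0.0139] jig mm [-145.1   -1.    13.9] F [-0.45 -1.93  2.19] w 0.252
tool x in jig deg 0.01 zaxis [-0.003  0.012 -1.   ]
F jig [-1.97 -0.18]
delta cm [ 3.36 -0.1   0.22] joints [ 0.33  0.66 -0.28  1.81  0.25  0.71 -0.41]
```

Request:
arm_command:
  deltas:
    - {"xyz":[0.5,-0.1,0.1],"turn":0,"jaw":190}
    - {"xyz":[1.0,-0.1,0.1],"turn":0,"jaw":190}
    - {"xyz":[1.5,-0.1,0.1],"turn":0,"jaw":190}
    - {"xyz":[1.9,-0.1,0.1],"turn":0,"jaw":190}
    - {"xyz":[2.3,-0.1,0.1],"turn":0,"jaw":190}

```text
clock: 2.75
position: [0.5944, -0.1064, 0.0131]
ee_rot: [-2.536, -1.834, -0.007]
force: [-0.2, -1.2, 1.4]
width: 0.255
```

Run:
```python
from h import *
plan(-.1115,0,.012)
d=snap('top','top2'); c=d['frame'][135:285,220:380,::-1]
cv2.imwrite('pics/crop2.png',cv2.resize(c,(640,600),interpolation=cv2.INTER_CUBIC))
```

```text
t 2.75 tcp [ 0.5944 -0.1064  0.0131] jig mm [-1.217e+02  1.000e-01  1.310e+01] F [-0.17 -1.19  1.44] w 0.255
tool x in jig deg 0.02 zaxis [-0.003  0.012 -1.   ]
F jig [-1.19 -0.21]
delta cm [1.02 0.01 0.12] joints [ 0.29  0.67 -0.28  1.8   0.25  0.71 -0.44]
```

View pics/crop2.png

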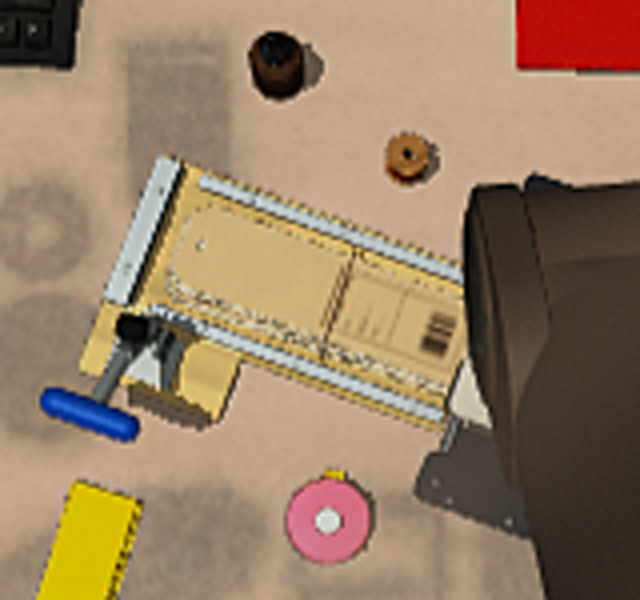

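The crop shows the bundle lying flat and straight, its front at about (180,230), roughly 1 cm from the stop. I'll continue slowly.

Request:
arm_command:
  deltas:
    - {"xyz":[0.2,0,0.1],"turn":0,"jaw":190}
    - {"xyz":[0.4,0,0.1],"turn":0,"jaw":190}
    - {"xyz":[0.6,0,0.1],"turn":0,"jaw":190}
    - {"xyz":[0.8,0,0.1],"turn":0,"jaw":190}
    - {"xyz":[0.9,0,0.1],"turn":0,"jaw":190}

```text
clock: 3.22
position: [0.5975, -0.0964, 0.0121]
ee_rot: [-2.535, -1.835, -0.008]
force: [0.3, -0.9, -0.0]
width: 0.255
```

Run:
```python
from h import *
plan(-.1115,0,.012)
```

```text
t 3.22 tcp [ 0.5975 -0.0964  0.0121] jig mm [-111.1    0.2   12.1] F [ 0.32 -0.86 -0.04] w 0.255
tool x in jig deg 0.08 zaxis [-0.003  0.013 -1.   ]
F jig [-0.72 -0.57]
delta cm [-0.04  0.02  0.01] joints [ 0.27  0.67 -0.28  1.8   0.25  0.71 -0.46]
```

No stop force yet, so I keep creeping in small increments.

Request:
arm_command:
  deltas:
    - {"xyz":[0.1,0,0],"turn":0,"jaw":190}
    - {"xyz":[0.2,0,0],"turn":0,"jaw":190}
    - {"xyz":[0.3,0,0],"turn":0,"jaw":190}

```text
clock: 3.47
position: [0.5978, -0.0953, 0.0121]
ee_rot: [-2.536, -1.834, -0.005]
force: [-2.8, -7.5, 3.4]
width: 0.258
```

Run:
```python
from h import *
plan(-.1115,0,.012)
d=snap('top','top3'); c=d['frame'][135:285,220:380,::-1]
cv2.imwrite('pics/crop3.png',cv2.resize(c,(640,600),interpolation=cv2.INTER_CUBIC))
```

```text
t 3.47 tcp [ 0.5978 -0.0953  0.0121] jig mm [-110.     0.3   12.1] F [-2.75 -7.49  3.42] w 0.258
tool x in jig deg 0.01 zaxis [-0.004  0.011 -1.   ]
F jig [-7.98  0.27]
delta cm [-0.15  0.03  0.01] joints [ 0.27  0.67 -0.28  1.8   0.25  0.71 -0.46]
```

View pics/crop3.png

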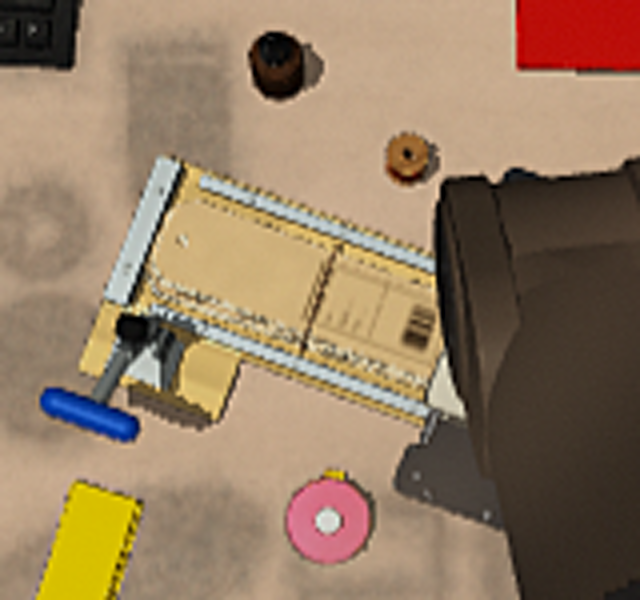

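The force jumped to 8 N and the crop shows the front edge meeting the stop along (165,195)–(140,270). I'll hold the push briefly to seat it, then retreat.

Request:
arm_command:
  deltas:
    - {"xyz":[0.3,0,0],"turn":0,"jaw":190}
    - {"xyz":[0.3,0,0],"turn":0,"jaw":190}
    - {"xyz":[0.3,0,0],"turn":0,"jaw":190}
    - {"xyz":[0.3,0,0],"turn":0,"jaw":190}

```text
clock: 3.85
position: [0.5978, -0.0952, 0.0121]
ee_rot: [-2.539, -1.833, -0.0]
force: [-2.0, -7.5, 3.4]
width: 0.257
```

Run:
```python
from h import *
plan(-.1115,0,.012)
```

```text
t 3.85 tcp [ 0.5978 -0.0952  0.0121] jig mm [-110.     0.4   12.1] F [-1.95 -7.46  3.36] w 0.257
tool x in jig deg -0.11 zaxis [-0.006  0.008 -1.   ]
F jig [-7.7  -0.48]
delta cm [-0.15  0.04  0.01] joints [ 0.26  0.67 -0.28  1.8   0.25  0.72 -0.47]
```

Request:
arm_command:
  deltas:
    - {"xyz":[-0.8,0,0],"turn":0,"jaw":190}
    - {"xyz":[-2.5,0,0],"turn":0,"jaw":190}
    - {"xyz":[-3,0,-2],"turn":0,"jaw":255}
    - {"xyz":[-3,0,-5],"turn":0,"jaw":255}
    - {"xyz":[-3,0,-9],"turn":0,"jaw":255}

```text
clock: 4.27
position: [0.5867, -0.125, 0.1005]
ee_rot: [-2.537, -1.829, 0.005]
force: [0.5, 0.4, 0.7]
width: 0.085
```

Run:
```python
from h import *
plan(0.05,.165,.2)
plan(.086,.165,.2)
d=snap('top','top4'); c=d['frame'][135:285,220:380,::-1]
cv2.imwrite('pics/crop4.png',cv2.resize(c,(640,600),interpolation=cv2.INTER_CUBIC))
```

```text
t 4.27 tcp [ 0.5867 -0.125   0.1005] jig mm [-141.8    1.6  100.5] F [0.52 0.36 0.72] w 0.085
tool x in jig deg -0.17 zaxis [-0.011  0.009 -1.   ]
F jig [ 0.51 -0.39]
delta cm [ 19.18 -16.52  -9.62] joints [ 0.34  0.55 -0.32  1.74  0.2   0.89 -0.38]
t 4.27 tcp [ 0.5867 -0.125   0.1005] jig mm [-141.8    1.6  100.5] F [0.52 0.36 0.72] w 0.085
tool x in jig deg -0.17 zaxis [-0.011  0.009 -1.   ]
F jig [ 0.51 -0.39]
delta cm [ 22.78 -16.53  -9.6 ] joints [ 0.34  0.55 -0.32  1.74  0.2   0.89 -0.38]
```

View pics/crop4.png

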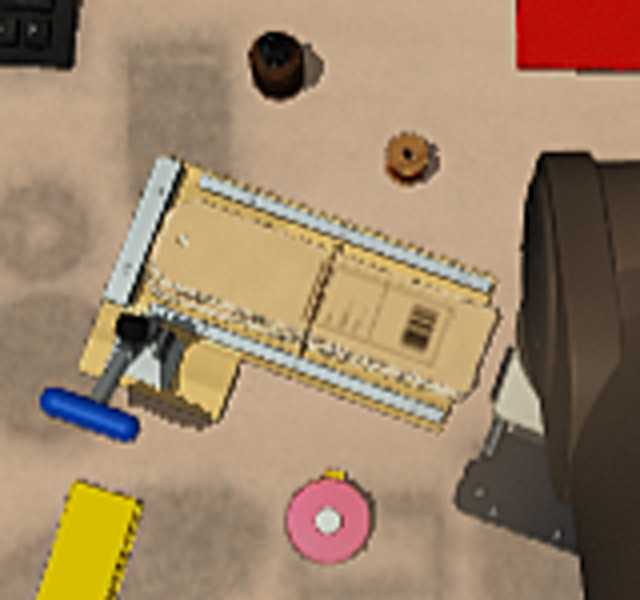

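The bundle is clear of the fingers and still flush; the lever is still open. Next I go round to the robot side of the handle at a safe height.

Request:
arm_command:
  deltas:
    - {"xyz":[1,-2,-3.5],"turn":0,"jaw":255}
    - {"xyz":[2,-5,-7],"turn":0,"jaw":255}
    - {"xyz":[4,-8.5,-9.6],"turn":0,"jaw":255}
    - {"xyz":[7,-11,-9.6],"turn":0,"jaw":255}
    - {"xyz":[10,-13.5,-9.6],"turn":0,"jaw":255}

```text
clock: 4.73
position: [0.4986, 0.0042, 0.209]
ee_rot: [-2.549, -1.833, -0.015]
force: [0.9, 1.3, -0.3]
width: 0.005
```

Run:
```python
from h import *
plan(.086,.165,.16)
```

```text
t 4.73 tcp [0.4986 0.0042 0.209 ] jig mm [-46.7 125.7 209. ] F [ 0.86  1.26 -0.26] w 0.005
tool x in jig deg -0.29 zaxis [ 0.007  0.007 -1.   ]
F jig [ 1.46 -0.43]
delta cm [13.21 -4.02  5.  ] joints [ 0.22  0.28 -0.41  1.88  0.12  1.   -0.56]
```

Request:
arm_command:
  deltas:
    - {"xyz":[2.5,-2,0],"turn":0,"jaw":255}
    - {"xyz":[5.5,-4,0],"turn":0,"jaw":255}
    - {"xyz":[8.5,-4,0],"turn":0,"jaw":255}
    - {"xyz":[11.5,-4,1],"turn":0,"jaw":255}
    - {"xyz":[13.2,-4,3],"turn":0,"jaw":255}

```text
clock: 5.15
position: [0.5048, 0.1468, 0.1822]
ee_rot: [-2.547, -1.837, -0.026]
force: [0.4, 1.2, 0.4]
width: 0.005
```

Run:
```python
from h import *
plan(.086,.160,.118)
d=snap('top','top5'); c=d['frame'][135:285,220:380,::-1]
cv2.imwrite('pics/crop5.png',cv2.resize(c,(640,600),interpolation=cv2.INTER_CUBIC))
```

```text
t 5.15 tcp [0.5048 0.1468 0.1822] jig mm [ 90.7 164.5 182.2] F [0.38 1.19 0.4 ] w 0.005
tool x in jig deg -0.13 zaxis [ 0.013  0.011 -1.   ]
F jig [1.24 0.01]
delta cm [-0.56  0.39  6.42] joints [-0.03  0.35 -0.46  1.86  0.18  0.96 -0.88]
```

View pics/crop5.png

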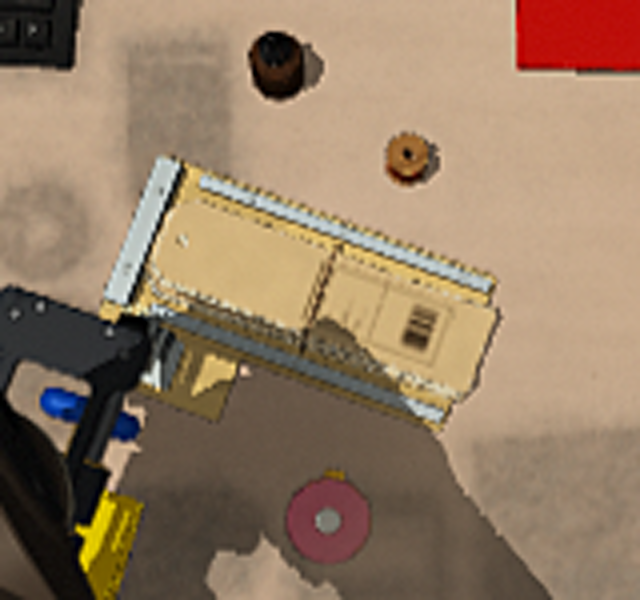

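The handle is at (90,412) and has not been touched. The gripper stands on the robot side of it. Next I lower to handle height.

Request:
arm_command:
  deltas:
    - {"xyz":[-0.4,0.2,2.2],"turn":0,"jaw":255}
    - {"xyz":[-0.5,0.2,4.5],"turn":0,"jaw":255}
    - {"xyz":[-0.5,0.2,6.3],"turn":0,"jaw":255}
    - {"xyz":[-0.5,0.2,6.3],"turn":0,"jaw":255}

```text
clock: 5.53
position: [0.5017, 0.1425, 0.1111]
ee_rot: [-2.541, -1.837, -0.011]
force: [-0.1, -0.9, 0.6]
width: 0.006
```

Run:
```python
from h import *
plan(.086,.135,.118)
snap('scene','s5'); c=load('s5')['frame'][150:290,220:380,::-1]
cv2.imwrite('pics/s5c.png',cv2.resize(c,(640,560),interpolation=cv2.INTER_CUBIC))
```

```text
t 5.53 tcp [0.5017 0.1425 0.1111] jig mm [ 85.7 166.1 111.1] F [-0.08 -0.85  0.64] w 0.006
tool x in jig deg 0.0 zaxis [ 0.002  0.009 -1.   ]
F jig [-0.84 -0.19]
delta cm [ 0.04  3.11 -0.69] joints [-0.05  0.44 -0.43  1.94  0.24  0.81 -0.92]
```

View pics/s5c.png

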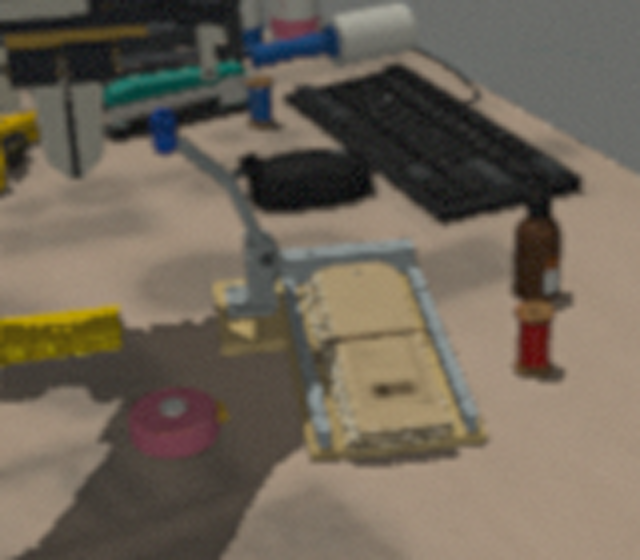

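The closed, tapered fingers (75,130) are level with the blue handle (165,130), on the near side. I push towards the channel.

Request:
arm_command:
  deltas:
    - {"xyz":[0,1,-0.4],"turn":0,"jaw":255}
    - {"xyz":[0,2.2,-0.4],"turn":0,"jaw":255}
    - {"xyz":[0,3.4,-0.4],"turn":0,"jaw":255}
    - {"xyz":[0,4.6,-0.4],"turn":0,"jaw":255}
    - {"xyz":[0,5.8,-0.4],"turn":0,"jaw":255}

```text
clock: 6.0
position: [0.559, 0.1249, 0.1184]
ee_rot: [-2.541, -1.837, -0.016]
force: [-4.8, 2.9, 3.7]
width: 0.005
```

Run:
```python
from h import *
plan(.086,.03,.116)
```

```text
t 6.0 tcp [0.559  0.1249 0.1184] jig mm [ 86.9 106.2 118.4] F [-4.83  2.91  3.67] w 0.005
tool x in jig deg 0.0 zaxis [ 0.004  0.011 -1.   ]
F jig [1.25 5.5 ]
delta cm [-0.09  7.62  0.25] joints [-0.01  0.5  -0.42  1.81  0.24  0.88 -0.85]
```

Contact: about 5.5 N against the push, as expected. I continue.

Request:
arm_command:
  deltas:
    - {"xyz":[0,1.2,0.1],"turn":0,"jaw":255}
    - {"xyz":[0,2.4,0.1],"turn":0,"jaw":255}
    - {"xyz":[0,3.6,0.1],"turn":0,"jaw":255}
    - {"xyz":[0,4.8,0.1],"turn":0,"jaw":255}
    - {"xyz":[0,6,0.1],"turn":0,"jaw":255}

```text
clock: 6.42
position: [0.6178, 0.1051, 0.1184]
ee_rot: [-2.542, -1.836, -0.017]
force: [-0.9, 1.6, -0.0]
width: 0.002
```

Run:
```python
from h import *
plan(.086,.03,.116)
snap('scene','s6'); c=load('s6')['frame'][150:290,220:380,::-1]
cv2.imwrite('pics/s6c.png',cv2.resize(c,(640,560),interpolation=cv2.INTER_CUBIC))
```

```text
t 6.42 tcp [0.6178 0.1051 0.1184] jig mm [ 86.6  44.2 118.4] F [-0.87  1.59 -0.02] w 0.002
tool x in jig deg -0.06 zaxis [ 0.005  0.011 -1.   ]
F jig [1.24 1.32]
delta cm [-0.06  1.42  0.24] joints [ 0.02  0.57 -0.4   1.67  0.25  0.94 -0.79]
```

View pics/s6c.png

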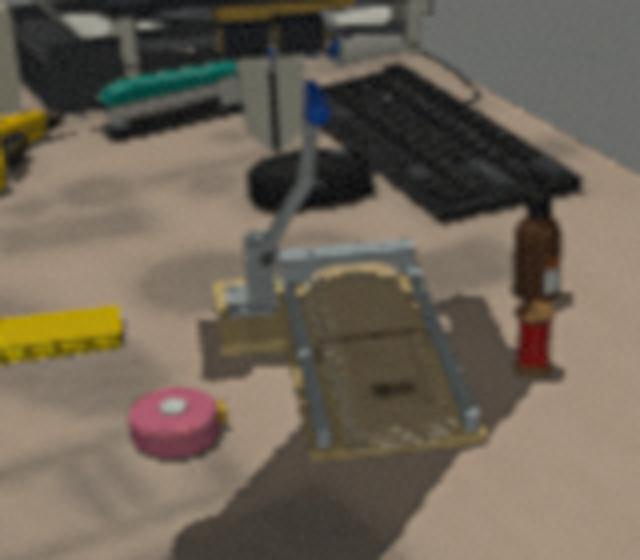

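The lever is now past vertical, with the handle at (318,100) and the fingers at (275,100). A little further to pass the centre.

Request:
arm_command:
  deltas:
    - {"xyz":[0,0.8,0],"turn":0,"jaw":255}
    - {"xyz":[0,1.6,0],"turn":0,"jaw":255}
    - {"xyz":[0,2.4,0],"turn":0,"jaw":255}
    - {"xyz":[0,3.0,0],"turn":0,"jaw":255}
    - {"xyz":[0,3.0,0],"turn":0,"jaw":255}

```text
clock: 6.88
position: [0.6501, 0.0933, 0.1187]
ee_rot: [-2.547, -1.833, -0.021]
force: [-1.2, -1.0, -0.6]
width: 0.006
```

Run:
```python
from h import *
plan(.086,.03,.116)
snap('scene','s7'); c=load('s7')['frame'][150:290,220:380,::-1]
cv2.imwrite('pics/s7c.png',cv2.resize(c,(640,560),interpolation=cv2.INTER_CUBIC))
```

```text
t 6.88 tcp [0.6501 0.0933 0.1187] jig mm [ 85.5   9.8 118.7] F [-1.2  -1.01 -0.56] w 0.006
tool x in jig deg -0.24 zaxis [ 0.009  0.01  -1.   ]
F jig [-1.33  0.82]
delta cm [ 0.04 -2.02  0.26] joints [ 0.03  0.61 -0.39  1.59  0.26  0.97 -0.76]
```

View pics/s7c.png

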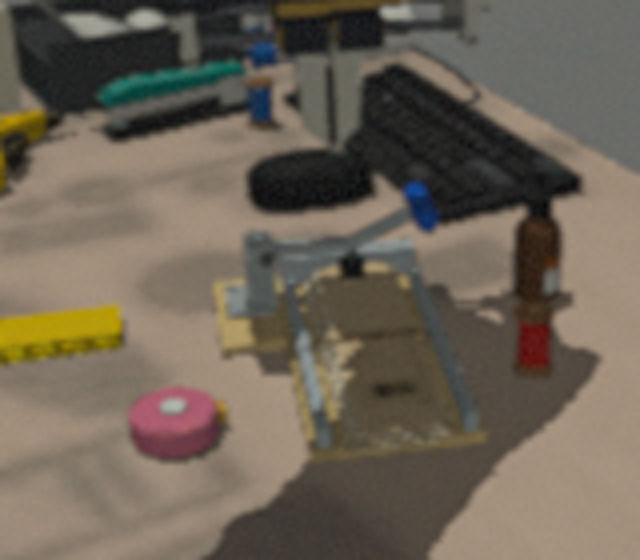

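It snapped shut: the handle is down at (420,205) and the black foot is on the bundle at (352,265). I retreat up and away, then check.

Request:
arm_command:
  deltas:
    - {"xyz":[0,-0.5,-2.5],"turn":0,"jaw":255}
    - {"xyz":[0,-2,-5],"turn":0,"jaw":255}
    - {"xyz":[0,-5,-8],"turn":0,"jaw":255}
    - {"xyz":[0,-8,-10],"turn":0,"jaw":255}
    - {"xyz":[0,-12,-10],"turn":0,"jaw":255}

```text
clock: 7.35
position: [0.5363, 0.1319, 0.2222]
ee_rot: [-2.549, -1.834, -0.031]
force: [0.1, 0.5, 0.2]
width: 0.005
```

Request:
arm_command:
  deltas:
    - {"xyz":[-3,-3,0],"turn":0,"jaw":255}
    - {"xyz":[-7,-4,0],"turn":0,"jaw":255}
    - {"xyz":[-11,-4,0],"turn":0,"jaw":255}
    - {"xyz":[-11,-4,0],"turn":0,"jaw":255}
    - {"xyz":[-11,-4,0],"turn":0,"jaw":255}

```text
clock: 7.77
position: [0.4625, 0.0382, 0.2203]
ee_rot: [-2.554, -1.83, -0.03]
force: [0.6, 1.0, -0.0]
width: 0.003
```

Run:
```python
from h import *
plan()
d=snap('top','top8'); a=cv2.resize(d['frame'][135:285,220:380,::-1],(400,375),interpolation=cv2.INTER_CUBIC)
b=cv2.resize(snap('scene','s8')['frame'][150:290,220:380,::-1],(400,375),interpolation=cv2.INTER_CUBIC)
cv2.imwrite('pics/fin.png',np.hstack([a,b]))
# bystanders shift: compare with first top picture
d0=load('top0')
for n,(u,v) in dict(bottle=(289,148),spool=(322,173),tape=(302,265)).items():
    t=d0['frame'][v-12:v+13,u-12:u+13]; s=d['frame'][v-24:v+25,u-24:u+25]
    r=cv2.minMaxLoc(cv2.matchTemplate(s,t,cv2.TM_CCOEFF_NORMED)); print(n,r[1],np.array(r[3])-12)
```

```text
t 7.77 tcp [0.4625 0.0382 0.2203] jig mm [-25.7 170.7 220.3] F [ 0.6   1.04 -0.  ] w 0.003
tool x in jig deg -0.49 zaxis [ 0.016  0.011 -1.   ]
F jig [ 1.18 -0.24]
bottle 0.9996461272239685 [0 0]
spool 0.9993709325790405 [0 0]
tape 0.23048609495162964 [-9  7]
```

View pics/fin.png

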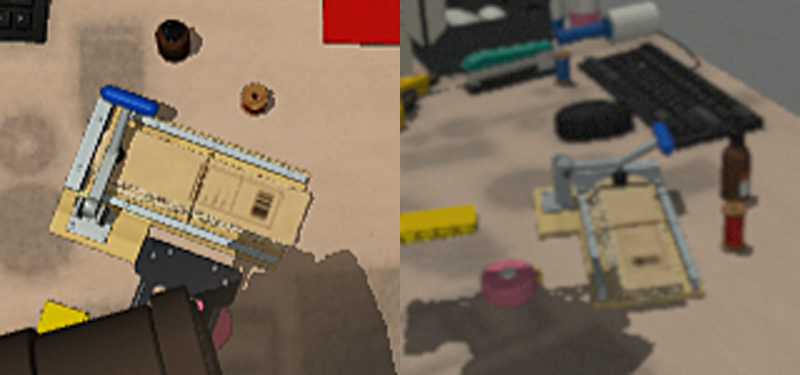

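Run:
```python
from h import *
d=load('top8'); f=d['frame'].astype(int)
m=(f[:,:,2]>120)&(f[:,:,0]<90)&(f[:,:,1]<110); m[:165]=0;m[:,:250]=0;m[195:]=0;m[:,300:]=0
v,u=np.nonzero(m); p=np.array([pt(d,a,b) for a,b in zip(u,v)])
print(len(u),'bar top z',np.median(p[:,2]),'jig',tojig(np.median(p,0)).round(4))
def C(x,y,h): return tojig(atz(d,220+x/2.5,135+y/2.5,h))
print('rear',C(312,190,.022),C(295,243,.022))
a=load('s5')['frame'];b=load('s8')['frame']
r=cv2.minMaxLoc(cv2.matchTemplate(b[235:275,235:295],a[245:268,250:278],cv2.TM_CCOEFF_NORMED));print('tape scene',r[1],np.array(r[3])-[15,10])
print(observe()['clock'])
```

```text
115 bar top z 0.07155299695629713 jig [ 0.0883 -0.046   0.0716]
rear [-0.09949864 -0.03199949  0.022     ] [-0.10126616  0.02094778  0.022     ]
tape scene 0.19702929258346558 [0 0]
7.8667
```

```bash
python3 -c "
from cell import sign_off
print(sign_off())"
```

```text
the job is handed in; nothing more can be done
None
```

I pushed the bundle about 42 mm along the channel with the fingertips until it met the stop. I then pushed the blue handle over its centre with the closed fingers, and it snapped down onto the bundle. The job is handed in at about 7.9 s, and it gave no verdict.

**Last checks that agreed:**
- **Bundle:** the pushing force jumped to about 8 N at the stop. After clamping, its rear end measures about −0.100 m in the jig's frame, so its origin is near +2 to +3 mm (flush is +1.5 mm). It lies flat in the pictures.
- **Lever:** the handle's centre is at jig y = −46 mm, about 0.065 m high, which matches "clamped on the bundle". The foot can be seen sitting on the bundle, but I had no way to measure its force directly.
- **Bottle and spool:** zero pixels of shift in the top view.
- **Robot:** the gripper is clear of everything, with about 1 N on the force reading, which is its idle noise.

**Check that failed:** template matching on the tape measure gave no usable result, because the arm hid it from above and shaded it in the scene view. By eye it has not moved, and the gripper stayed clear of it.

One move was refused early on because its rows lacked the jaw value. Nothing moved, and I repeated it correctly.

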